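# Sort the setup blocks into their trays

## Task

Sort the setup blocks from the black rack: stand the one with the V groove in the plywood tray that already holds a V-grooved block, and the one with the round bore in the tray that holds a bored block, each upright on the tray floor and set crosswise in the lane like its mate (its long side across from side board to side board). Lower them in, do not drop them; leave the plain block where it is in the rack, and do not push or knock over the bottle, the jar or the die standing beside the work.

Things in the scene. Friction and masses are not known exactly. Their poses are not given: they have to be found in the camera images.
- rack: black plastic rack, fixed, base 74 (x) x 160 (y) x 8 mm, origin at the centre of its underside. Partitions 50 mm long (x), 5 mm thick, tops 70 mm above the worktop, make slots 43 mm wide at y -48, 0, +48 mm. A block stands on the base in each, length along x, its long sides hidden to past its top; only its ends (64 mm apart, 7 mm proud of the partitions) can be gripped. It lifts straight up.
- v_block: aluminium setup block, 64 (own x) x 40 (own y) x 60 mm (z), about 0.4 kg; origin at the centre of its underside, z up. Loose; told by the V groove along its length in the top: 28 mm wide, 14 mm deep. Starts in any of the rack's slots. The worktop between the rack and the trays, round x 0.45 y 0.11 m, is always clear.
- bored_block: aluminium setup block, 64 (own x) x 40 (own y) x 60 mm (z), about 0.4 kg; origin at the centre of its underside, z up. Loose; told by a round blind bore in the top: 25 mm wide, 30 mm deep. Starts in any of the rack's slots.
- plain_block: aluminium setup block, 64 (own x) x 40 (own y) x 60 mm (z), about 0.4 kg; origin at the centre of its underside, z up. Loose, with no groove or bore; it stays in the rack. Starts in any of the rack's slots.
- v_tray: plywood tray fixed on the worktop, 88 (x) x 170 (y) mm, origin at the centre of its underside. One lane along y between 8 mm side boards: x -36 to +36 mm, board tops 84 mm above the worktop, floor 6 mm thick, end lips 18 mm high. Its fixed mate, a V-grooved block of the loose blocks' size, stands crosswise at y +37 to +77 mm; lane free from y -79 to +37 mm.
- bore_tray: plywood tray fixed on the worktop, 88 (x) x 170 (y) mm, origin at the centre of its underside. One lane along y between 8 mm side boards: x -36 to +36 mm, board tops 84 mm above the worktop, floor 6 mm thick, end lips 18 mm high. Its fixed mate, a bored block of the loose blocks' size, stands crosswise at y +37 to +77 mm; lane free from y -79 to +37 mm.
- v_tray_spot (a point): middle of the new block's place in the V-block tray, on the lane floor 6 mm above the worktop, at y -25 mm of the tray, axes as the tray's. A crosswise block here has 42 mm to the mate and 34 mm to the end lip for fingers but only 4 mm at each side board: it can be lowered in only when held by its long sides (40 mm apart).
- bore_tray_spot (a point): the same point in the tray for bored blocks.
- oil_bottle: white oil bottle with a red nozzle, 31 x 48 x 146 mm, loose, standing; origin under its middle. To be left alone.
- spare_die: steel die, 27 mm wide, 72 mm high, loose, standing on end; origin under its middle. To be left alone.
- jar: jar with a black screw lid, 57 mm wide, 78 mm high, loose, standing; origin under its middle. To be left alone.

How it is judged:
By the outcome, as a careful person would: the job done as asked, in the order asked, and still so for the second after the job is handed in, with the robot touching nothing.
It also fails if it takes over 72 s, if anything falls off the work surface, if the arm or the gripper's body presses on something with over 40 N, if the wrist force passes 120 N, or if a joint passes its speed limit or range.

## Robot

A 6-joint arm with a two-finger parallel gripper is mounted at the origin on a cart in front of the work surface, level with it; the furniture and walls round the work are solid. World frame = base frame: x ahead of the robot, y to its left, z up, the work surface at z = 0. Lengths are in m, angles in rad, forces in N, time in s.
With the tool pointing down it reaches from about 0.35 to 0.85 m from the base axis. Payload 8.1 kg.
Tool frame: the origin (TCP) lies at the very end of the fingers, on their centre line; the grasp point (between the pads) lies 19 mm behind it; z points along the fingers, y is the line along which they close (so a half turn about z gives the same grasp; the last joint's range is limited). The gripper opens to 93 mm and grips with 3 to 60 N. Pads are 15 mm wide; open, the fingers measure 128 mm over their backs; the gripper's body (75 mm by 188 mm) begins 65 mm behind the grasp point.
Start: joints at [1.193, 0.13, 1.488, -0, 1.523, -0.085], TCP at [0.173, 0.574, 0.219] pointing down, gripper open.
Joint ranges: [-2.96, 2.96], [-0.89, 2.26], [0.02, 2.5], [-1.34, 4.48], [0, 2.73], [-2.66, 2.66]. Speed limits (rad/s): [2.39, 2.39, 2.79, 3.14, 3.14, 3.14].

## Interface

Orientations are given as a rotation vector (axis times angle).
In Python, from plant import monitor, eyes, ticket gives the robot as it stands.
- The arm moves only by the tool arm_command, never from a script. Its argument "deltas" is a list that holds one entry, the list of rows, each a list of 6 numbers: the shift along the world's x, y, z in cm, then the turn, a rotation vector about the world's x, y, z in degrees. In form: [[[tx, ty, tz, rx, ry, rz], ...]]. A call has 1 to 12 rows; each row shifts and turns the commanded pose from where the row before left it; what a row does not reach is not made up. A row lasts 1/12 s, in which the tool goes at most 41.7 mm and 7.16 degrees, less where a joint would pass 70% of its speed; a pose out of reach is approached as far as the arm can. A call is refused whole if a number of a shift passes 4.17 or a number of a turn 7.16, either way. A call with a gripper value outside its range is refused whole. "gripper" is the opening, from -1 (shut) to 1 (fully open), set as the call begins (left out, the last holds). The fingers move at their own pace and stop on an object; "squeeze" is the grip in N (left out, the last holds). Time passes only in rows, so rows that do not move let the fingers close. It gives the time, the measured TCP pose, the force, the opening and the grip force at its end, in the units of the state.
- monitor.read_state(): the state, without advancing time (a new reading comes with each control period).
- eyes.read_camera(name): name is "side" or "top"; returns the picture (384x512x3 uint8, blue, green, red); there is no depth.
- eyes.camera_model(name): a dict with "fx", "fy", "cx", "cy" (pixels), "rvec" (rotation vector, rad) and "tvec" (3), from world to camera coordinates, as OpenCV has them. Camera axes: x right, y down, z forward; pixel columns grow to the right and rows downward; lengths in m; the calibration is good to about 2 mm. A picture is of the moment at which its call begins. camera_model takes no time and is no camera call.
- ticket.close_job(): hands the job in; it is judged then, once.
The state is a dict: "t": time; "q": joint angles; "dq": joint speeds; "joint_torque": joint torques, N m; "tool_pos": TCP position; "orientation": TCP orientation; "force": force on the tool from outside, world axes, zero at the start; "wrist_torque": the same for the moment, N m; "opening": finger opening in m; "gripper_force": force on a finger pad.
Only numpy, scipy, OpenCV 4.12 (cv2) and the standard library are available. Lean on these libraries where they do the work, as an engineer would, in place of code of your own. Each camera call takes 0.05 s, during which the arm holds its last target. There are 200 camera calls.

## Working session

There is one attempt and no reset: what is moved stays moved. The work goes in short steps, Python scripts to look and compute and a tool call to move; the robot and the scene stay as the last step left them, time stands still between calls to the robot, and variables do not carry over. Pictures are saved under pics/ and viewed, at most 11 in all, crops included, and the job is handed in when it is done.

Besides the shell and the picture viewer there is one more tool, called after "Request:" as name(argument=value, ...) on one line, values as JSON. arm_command: Moves the arm, as the interface text tells. Its arguments: {"type":"object","properties":{"deltas":{"type":"array"},"gripper":{"type":"number"},"squeeze":{"type":"number"}},"required":["deltas"]}

```bash
mkdir -p pics; ls
python3 - <<'E'
from plant import monitor, eyes
import cv2
for n in("top","side"):
    i=eyes.read_camera(n); cv2.imwrite(f"pics/{n}0.png",i); cv2.imwrite(f"pics/{n}0b.png",cv2.resize(i,(800,600),interpolation=cv2.INTER_CUBIC)); print(eyes.camera_model(n))
print(monitor.read_state())
E
```

```text
pics
{'fx': 366.81926312516265, 'fy': 366.81926312516265, 'cx': 248.43376118373976, 'cy': 198.14685623500625, 'rvec': array([ 2.11361112, -2.15921957,  0.1999111 ]), 'tvec': array([0.10795816, 0.54708771, 0.92698211])}
{'fx': 384.2749013929605, 'fy': 384.2749013929605, 'cx': 254.9562977384722, 'cy': 189.48118541171658, 'rvec': array([ 0.04738928, -2.80718836,  1.37733726]), 'tvec': array([ 0.54421459, -0.02860969,  1.03126597])}
{'t': 0.1, 'q': array([ 1.19259897e+00,  1.31130713e-01,  1.48911908e+00,  3.79485599e-06,
        1.52305529e+00, -8.54143592e-02]), 'dq': array([ 0.00151007, -0.00126197, -0.00117261,  0.00202856, -0.00086262,
        0.00184337]), 'joint_torque': array([ 5.68546554e-06, -5.61337495e+01, -4.93101311e+01,  7.69842183e-02,
        2.89778388e-02, -2.77539058e-06]), 'tool_pos': array([0.17296509, 0.57398994, 0.21769363]), 'orientation': array([-4.58203760e-01, -3.10759586e+00,  2.61623121e-03]), 'force': array([-0.03147045,  1.20818671,  0.44044388]), 'wrist_torque': array([-0.01639337, -0.01606166, -0.03536436]), 'gripper_force': 0.0, 'opening': 0.09291636154614769}
```

View pics/top0b.png

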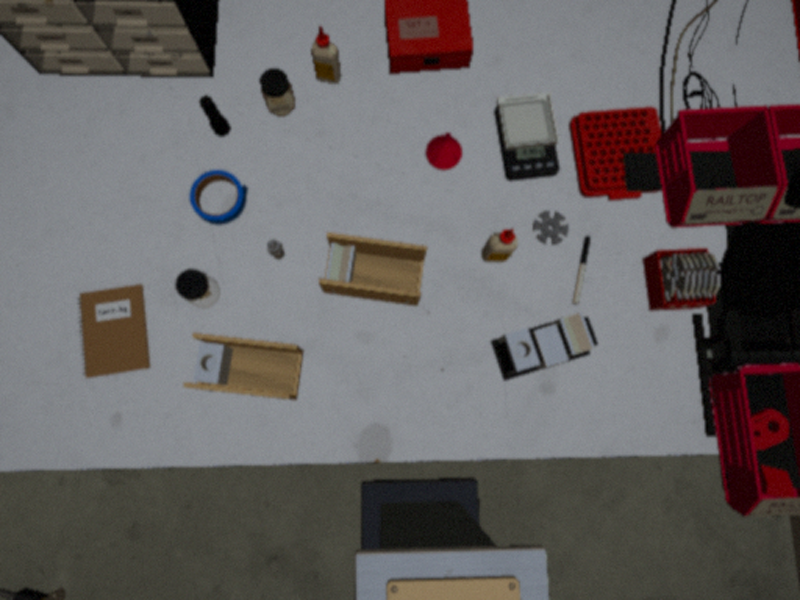

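View pics/side0b.png

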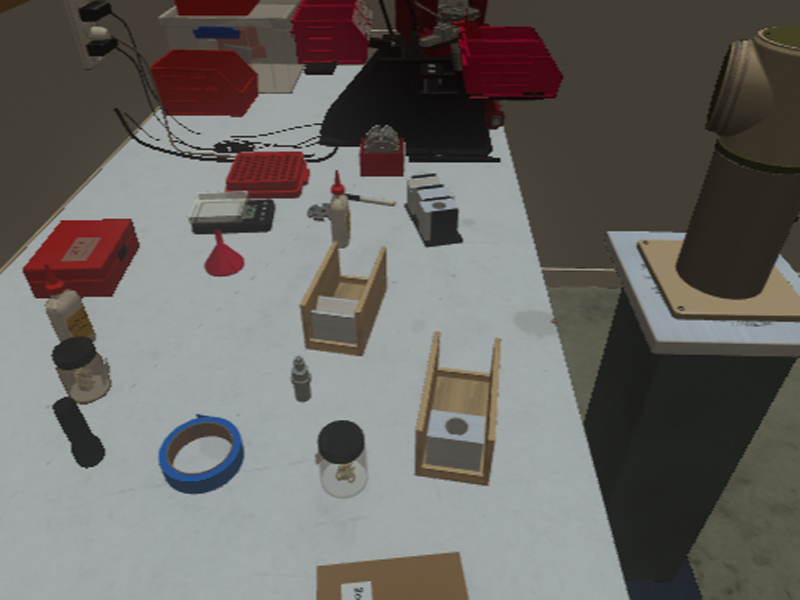

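The top view (800x600 scale) shows the V tray near (373,268) and the bore tray near (245,366), with their mates at the left ends. The rack is near (545,347), with a bore visible in its left block at (523,350). The bottle at (500,246), the jar at (193,285) and the die at (275,248) stand nearby. I'll enlarge next.

Run:
```python
import cv2,numpy as np
i=cv2.imread("pics/top0.png")
def crop(x,y,w,h,s): return cv2.resize(i[y:y+h,x:x+w],(w*s,h*s),interpolation=cv2.INTER_CUBIC)
cv2.imwrite("pics/c_rack.png",crop(300,190,100,75,8))
a=crop(112,145,166,115,4)
cv2.imwrite("pics/c_tray.png",crop(112,143,164,120,4) if 0 else cv2.resize(i[143:263,116:276],(800,600),interpolation=cv2.INTER_CUBIC))
```

```text
(no output)
```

View pics/c_rack.png

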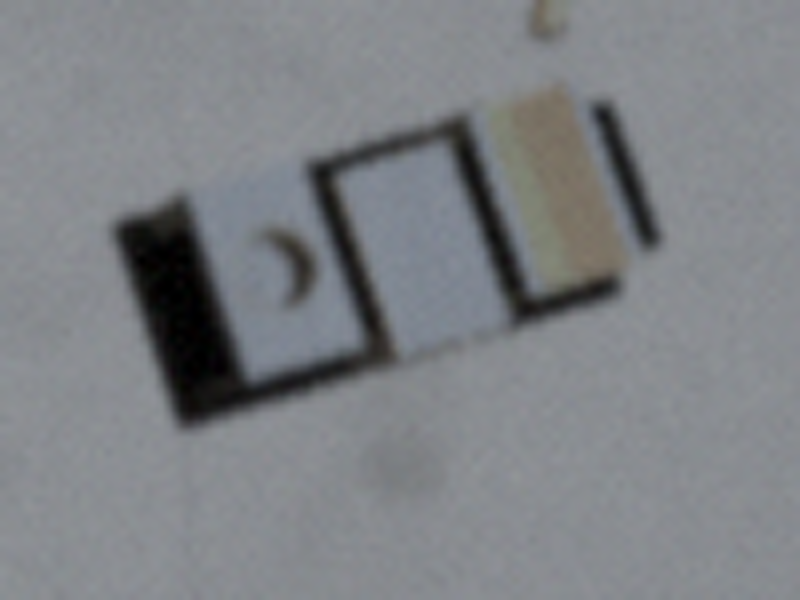

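View pics/c_tray.png

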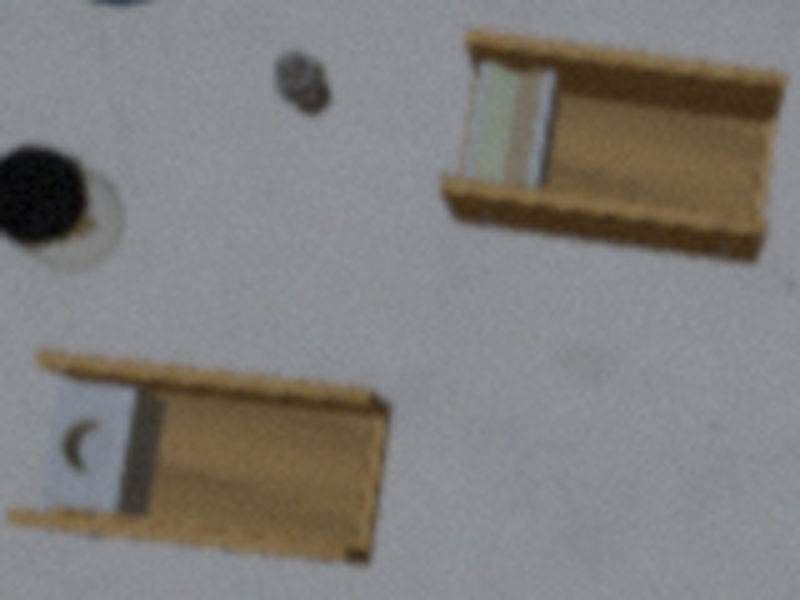

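The rack holds the bored block at its left (crop ~(275,270)), the plain one in the middle and the V block at its right. Next I'll fit the poses from the corners and check them by overlay.

```bash
cat > h.py <<'E'
import numpy as np, cv2
from scipy.optimize import least_squares
from plant import eyes
CM={n:eyes.camera_model(n) for n in("top","side")}
def proj(n,P):
    c=CM[n];K=np.array([[c['fx'],0,c['cx']],[0,c['fy'],c['cy']],[0,0,1.]])
    return cv2.projectPoints(np.array(P,float).reshape(-1,3),c['rvec'],c['tvec'],K,None)[0][:,0]
def back(n,p,z):
    c=CM[n];R=cv2.Rodrigues(c['rvec'])[0];C=-R.T@c['tvec']
    d=R.T@np.array([(p[0]-c['cx'])/c['fx'],(p[1]-c['cy'])/c['fy'],1]);return C+d*(z-C[2])/d[2]
def tf(s,P):
    x,y,a=s;P=np.array(P,float).reshape(-1,3);c,q=np.cos(a),np.sin(a)
    return np.c_[x+c*P[:,0]-q*P[:,1],y+q*P[:,0]+c*P[:,1],P[:,2]]
def fit(obs,s0): # obs: (cam,[local],px)
    f=lambda s:np.concatenate([proj(n,tf(s,l))[0]-p for n,l,p in obs])
    r=least_squares(f,s0);return r.x,f(r.x).reshape(-1,2)
def box(x0,x1,y0,y1,z0,z1):
    v=[(x,y,z) for x in(x0,x1) for y in(y0,y1) for z in(z0,z1)]
    return [(v[i],v[j]) for i in range(8) for j in range(i+1,8) if sum(a!=b for a,b in zip(v[i],v[j]))==1]
E
cat > fit.py <<'E'
from h import *
R=lambda u,v:np.array([300+(u+.5)/8-.5,190+(v+.5)/8-.5])
T=lambda u,v:np.array([116+(u+.5)/5-.5,143+(v+.5)/5-.5])
for n in CM:
    c=CM[n];Rm=cv2.Rodrigues(c['rvec'])[0];print(n,-Rm.T@c['tvec'])
ob=[("top",(.044,.085,.084),T(40,352)),("top",(.044,-.085,.084),T(372,392)),("top",(-.044,.085,.084),T(10,522)),("top",(-.044,-.085,.084),T(368,560))]
vb=[("top",(.044,.085,.084),T(470,32)),("top",(.044,-.085,.084),T(785,75)),("top",(-.044,.085,.084),T(445,190)),("top",(-.044,-.085,.084),T(765,237))]
S={}
for k,o in(("bore",ob),("v",vb)):
    x=np.mean([back("top",p,l[2]) for _,l,p in o],0); S[k],r=fit(o,[x[0],x[1],0]);print(k,S[k],r.round(1).tolist())
blk={0:[(188,198),(308,165),(368,350),(243,385)],1:[(330,180),(455,135),(515,320),(395,358)],2:[(478,112),(570,85),(628,268),(535,290)]}
loc=[(.032,.02,.068),(.032,-.02,.068),(-.032,-.02,.068),(-.032,.02,.068)]
for k in blk:
    o=[("top",l,R(*p)) for l,p in zip(loc,blk[k])]
    x=back("top",o[0][2],.068);s,r=fit(o,[x[0],x[1],0]);S[k]=s;print(k,s,r.round(1).tolist())
o=[("top",(.037,.08,.008),R(115,222)),("top",(-.037,.08,.008),R(185,427)),("top",(.025,-.0745,.07),R(605,100)),("top",(-.025,-.0745,.07),R(660,243))]
S["rack"],r=fit(o,S[1]);print("rack",S["rack"],r.round(1).tolist())
import pickle;pickle.dump(S,open("S.pkl","wb"))
def draw(n,x,y,w,h,s):
    i=cv2.resize(cv2.imread(f"pics/{n}0.png")[y:y+h,x:x+w],(w*s,h*s),interpolation=cv2.INTER_CUBIC)
    def L(st,b,col):
        for a,c in b:
            p=(proj(n,tf(st,[a,c]))-[x,y]+.5)*s-.5
            cv2.line(i,*[tuple(int(t) for t in q.round()) for q in p],col,1)
    for k in("v","bore"):
        L(S[k],box(-.044,-.036,-.085,.085,0,.084),(0,0,255));L(S[k],box(.036,.044,-.085,.085,0,.084),(0,0,255));L(S[k],box(-.032,.032,.037,.077,.006,.066),(0,255,0))
    L(S["rack"],box(-.037,.037,-.08,.08,0,.008),(0,0,255))
    for y0 in(-.072,-.024,.024,.072):L(S["rack"],box(-.025,.025,y0-.0025,y0+.0025,.008,.07),(0,255,255))
    for k in range(3):L(S[k],box(-.032,.032,-.02,.02,.008,.068),(0,255,0))
    return i
def pad(i,w,h):
    o=np.zeros((h,w,3),np.uint8);o[:min(h,i.shape[0]),:min(w,i.shape[1])]=i[:h,:w];return o
cv2.imwrite("pics/ov1.png",np.hstack([pad(draw("top",302,190,80,60,5),400,600),pad(draw("side",250,100,60,70,6),400,600)])) if 0 else None
cv2.imwrite("pics/ov_top.png",np.vstack([draw("top",116,143,160,120,5)[:,:],])) 
a=pad(draw("top",305,190,80,60,5),400,300);b=pad(draw("side",250,100,60,60,5),400,300)
c=pad(draw("side",180,145,100,75,4),400,300);d=pad(draw("side",250,205,100,105,4),400,300) if 0 else cv2.resize(draw("side",240,205,110,110,4),(400,300))
cv2.imwrite("pics/ov_q.png",np.vstack([np.hstack([a,b]),np.hstack([c,d])]))
E
python3 fit.py
```

```text
top [0.38115191 0.11068778 1.00634348]
side [0.51625705 0.8509152  0.60821008]
bore [ 0.45707425  0.33240877 -0.12149071] [[0.6, 0.0], [1.1, -1.3], [1.0, 1.0], [-2.6, 0.3]]
v [ 0.6194854   0.11995689 -0.1621541 ] [[-0.6, -0.5], [0.9, -0.2], [-1.0, 0.4], [0.6, 0.2]]
0 [ 0.47411166 -0.12239313  0.2409487 ] [[0.0, -0.4], [-0.3, -0.3], [-0.3, 0.5], [0.5, 0.2]]
1 [ 0.4815806  -0.17040563  0.2737219 ] [[0.3, -1.1], [-0.8, 0.1], [0.1, 0.6], [0.5, 0.4]]
2 [ 0.5000375  -0.21366557  0.23450124] [[-1.8, -0.4], [1.3, -0.8], [1.8, -0.0], [-1.3, 1.2]]
rack [ 0.48507462 -0.16866813  0.27375843] [[-0.4, 0.0], [-0.4, 0.3], [0.5, -0.4], [0.4, 0.0]]
```

View pics/ov_q.png

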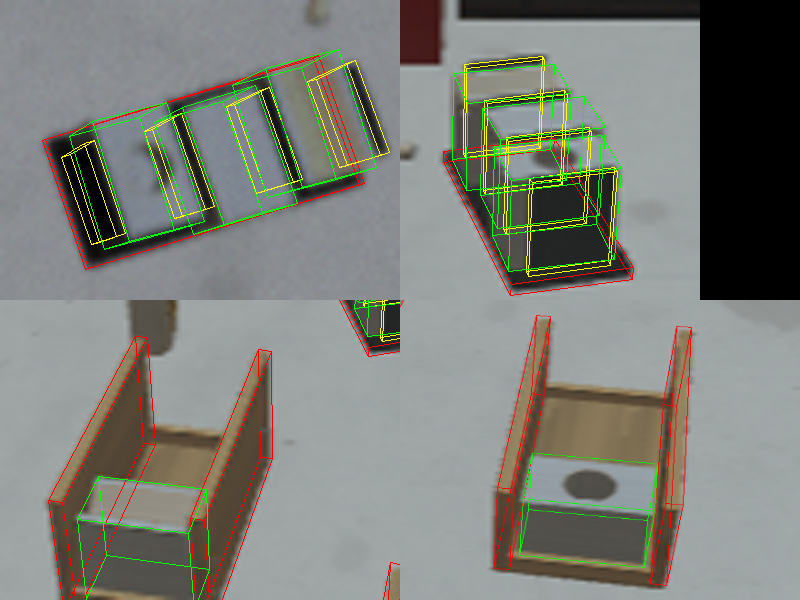

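The overlay agrees with both views within about a pixel or two, and the rack is good. I'll read the tray corners off the side view to refine the tray poses.

Run:
```python
import cv2,numpy as np
i=cv2.imread("pics/side0.png")
a=cv2.resize(i[150:231,190:250],(0,0),fx=7,fy=7,interpolation=cv2.INTER_CUBIC)
b=cv2.resize(i[209:314,263:325],(0,0),fx=5.5,fy=5.5,interpolation=cv2.INTER_CUBIC)
o=np.zeros((580,800,3),np.uint8);o[:567,:420]=a;o[:b.shape[0],440:440+b.shape[1]]=b;cv2.imwrite("pics/c_side.png",o)
```

```text
(no output)
```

View pics/c_side.png

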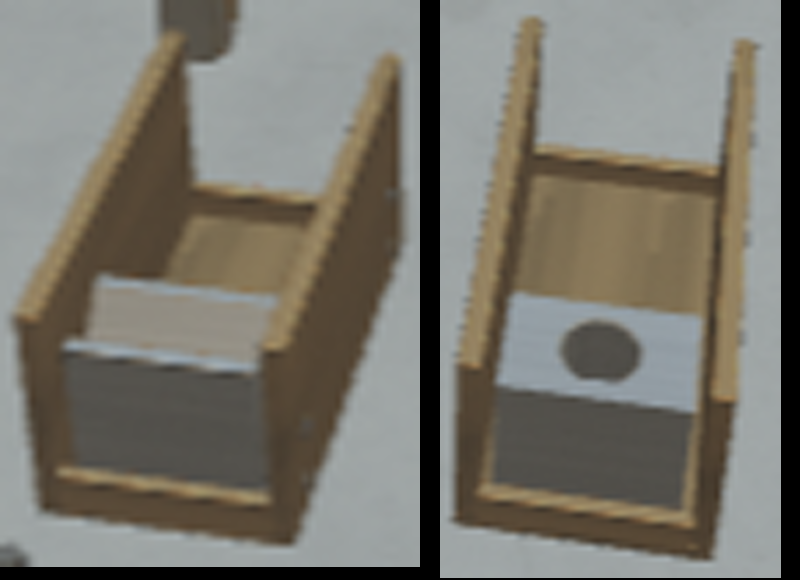

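```bash
cat > fit2.py <<'E'
from h import *
import pickle
S=pickle.load(open("S.pkl","rb"))
T=lambda u,v:np.array([116+(u+.5)/5-.5,143+(v+.5)/5-.5])
A=lambda u,v:np.array([190+(u+.5)/7-.5,150+(v+.5)/7-.5])
B=lambda u,v:np.array([263+(u-440+.5)/5.5-.5,209+(v+.5)/5.5-.5])
L=[(.044,.085,.084),(-.044,.085,.084),(.044,.085,0),(-.044,.085,0),(.044,-.085,.084),(-.044,-.085,.084)]
sv=[A(*p) for p in[(17,316),(284,350),(40,508),(295,545),(164,37),(400,60)]]
sb=[B(*p) for p in[(457,362),(738,402),(455,520),(712,558),(521,20),(757,42)]]
tv=[T(470,32),T(445,190),0,0,T(785,75),T(765,237)]
tb=[T(40,352),T(10,522),0,0,T(372,391),T(347,558)]
for k,s,t in(("v",sv,tv),("bore",sb,tb)):
    so=[("side",l,p) for l,p in zip(L,s)];to=[("top",l,p) for l,p in zip(L,t) if not np.isscalar(p)]
    for nm,o in(("side",so),("top",to),("both",so+to)):
        x,r=fit(o,S[k]);print(k,nm,x.round(4),r.round(1).tolist())
    S[k]=x;print(" spot",tf(x,[(0,-.025,.006)])[0].round(4))
# re-read blocks as rack slots: centre along rack axis
print([(k,(tf((0,0,-S["rack"][2]),[(*(S[k][:2]-S["rack"][:2]),0)])[0]*1000).round(1)) for k in range(3)])
pickle.dump(S,open("S.pkl","wb"))
for n,p,z in(("bottle",(497,258),0),("jar",(205,296),0),("die",(280,256),0)):print(n,back("top",np.array(p)*.64-.2,z).round(3))
E
python3 fit2.py
```

```text
v side [ 0.6201  0.1202 -0.1612] [[-0.6, -0.1], [0.3, 0.0], [-0.2, 0.8], [0.2, 0.6], [0.0, -1.2], [0.3, -0.8]]
v top [ 0.6195  0.12   -0.1622] [[-0.6, -0.5], [-1.0, 0.4], [0.9, -0.2], [0.6, 0.2]]
v both [ 0.6199  0.1201 -0.1622] [[-0.5, -0.1], [0.4, -0.0], [-0.1, 0.7], [0.2, 0.6], [0.2, -1.2], [0.4, -0.8], [-0.6, -0.7], [-1.0, 0.3], [0.9, -0.3], [0.5, 0.1]]
 spot [0.6158 0.0954 0.006 ]
bore side [ 0.4571  0.3354 -0.1342] [[-0.0, 0.1], [0.0, -0.4], [-0.4, 0.8], [0.2, 0.7], [0.2, -1.2], [0.0, -0.5]]
bore top [ 0.4575  0.3351 -0.1341] [[-0.2, -0.5], [-0.2, 0.4], [0.2, -0.8], [0.3, 0.9]]
bore both [ 0.4572  0.3353 -0.1337] [[-0.1, 0.0], [-0.0, -0.5], [-0.5, 0.8], [0.2, 0.6], [0.1, -1.2], [-0.1, -0.5], [-0.3, -0.4], [-0.3, 0.5], [0.1, -0.7], [0.2, 1.0]]
 spot [0.4539 0.3105 0.006 ]
[(0, array([ 2. , 47.5,  0. ])), (1, array([-3.8, -0.7,  0. ])), (2, array([  2.2, -47.4,   0. ]))]
bottle [ 0.649 -0.104  0.   ]
jar [0.589 0.422 0.   ]
die [0.66 0.29 0.  ]
```

Request:
arm_command(deltas=[[[1.36,-3.28,0,0,0,-2.4],[1.36,-3.28,0,0,0,-2.4],[1.36,-3.28,0,0,0,-2.4],[1.36,-3.28,0,0,0,-2.4],[1.36,-3.28,0,0,0,-2.4],[1.36,-3.28,0,0,0,-2.4],[1.36,-3.28,0,0,0,-2.4],[1.36,-3.28,0,0,0,-2.4],[1.36,-3.28,0,0,0,-2.4],[1.36,-3.28,0,0,0,-2.4],[1.36,-3.28,0,0,0,-2.4],[1.36,-3.28,0,0,0,-2.4]]], gripper=1)

```text
t: 1.1
tool_pos: [0.3364, 0.1792, 0.2184]
orientation: [1.219, 2.895, -0.0]
force: [1.0, 0.2, 0.1]
opening: 0.0934
gripper_force: 0.0
```

Request:
arm_command(deltas=[[[1.36,-3.28,0,0,0,-2.4],[1.36,-3.28,0,0,0,-2.4],[1.36,-3.28,0,0,0,-2.4],[1.36,-3.28,0,0,0,-2.4],[1.36,-3.28,0,0,0,-2.4],[1.36,-3.28,0,0,0,-2.4],[1.36,-3.28,0,0,0,-2.4],[1.36,-3.28,0,0,0,-2.4],[1.36,-3.28,0,0,0,-2.4],[1.36,-3.28,0,0,0,-2.4],[1.36,-3.28,0,0,0,-2.4],[1.36,-3.28,0,0,0,-2.4]]])

```text
t: 2.1
tool_pos: [0.4996, -0.2145, 0.218]
orientation: [-1.901, -2.5, 0.0]
force: [0.8, 0.0, 0.4]
opening: 0.0929
gripper_force: 0.0
```

```bash
cat > st.py <<'E'
from h import *
from plant import monitor
import sys
from scipy.spatial.transform import Rotation as Ro
s=monitor.read_state();R=Ro.from_rotvec(s['orientation']).as_matrix()
psi=np.degrees(np.arctan2(R[1,1],R[0,1]));print(round(s['t'],2),s['tool_pos'].round(4),"psi",psi.round(2),"zaxis",R[:,2].round(4),"open",round(s['opening'],4),"grip",round(float(s['gripper_force']),1),"F",s['force'].round(1))
if len(sys.argv)>4:
    g=np.array([float(v) for v in sys.argv[1:4]]);d=(g-s['tool_pos'])*100;print("need cm",d.round(2),"turn",round(float((float(sys.argv[4])-psi+90)%180-90),2),
     "tilt fix", np.degrees(np.cross(R[:,2],[0,0,-1])).round(2))
E
python3 st.py .5 -.214 .1 15.7
```

```text
2.1 [ 0.4996 -0.2145  0.218 ] psi 15.49 zaxis [-7.e-04  4.e-04 -1.e+00] open 0.0929 grip 0.0 F [0.8 0.  0.4]
need cm [  0.04   0.05 -11.8 ] turn 0.21 tilt fix [-0.02 -0.04 -0.  ]
```

Request:
arm_command(deltas=[[[0.04,0.05,-2.5,0,0,0.2],[0,0,-3,0,0,0],[0,0,-3,0,0,0],[0,0,-3,0,0,0],[0,0,-2.5,0,0,0],[0,0,-2,0,0,0],[0,0,-1.5,0,0,0],[0,0,-1.2,0,0,0],[0,0,-0.8,0,0,0],[0,0,0,0,0,0]]])

```text
t: 2.93
tool_pos: [0.4987, -0.2116, 0.0217]
orientation: [-1.893, -2.504, 0.001]
force: [-0.6, -0.2, -0.4]
opening: 0.0928
gripper_force: 0.0
```

Request:
arm_command(deltas=[[[0,0,0,0,0,0],[0,0,0,0,0,0],[0,0,0,0,0,0],[0,0,0,0,0,0],[0,0,0,0,0,0],[0,0,0,0,0,0],[0,0,0,0,0,0],[0,0,0,0,0,0],[0,0,0,0,0,0],[0,0,0,0,0,0]]], gripper=-1, squeeze=30)

```text
t: 3.77
tool_pos: [0.5005, -0.2125, 0.0245]
orientation: [1.894, 2.505, 0.0]
force: [-0.8, 0.8, 6.5]
opening: 0.0638
gripper_force: 30.0
```

Request:
arm_command(deltas=[[[0,0,0.5,0,0,0],[0,0,0.8,0,0,0],[0,0,1,0,0,0],[0,0,1,0,0,0],[0,0,1,0,0,0],[0,0,1,0,0,0],[0,0,1.5,0,0,0],[0,0,2,0,0,0],[0,0,2,0,0,0],[0,0,1.2,0,0,0],[0,0,0,0,0,0]]])

```text
t: 4.68
tool_pos: [0.502, -0.2133, 0.1479]
orientation: [1.891, 2.501, 0.001]
force: [0.5, -0.3, -1.4]
opening: 0.0643
gripper_force: 30.0
```

```bash
python3 st.py .45 .11 .14 -9.3; python3 st.py .45 .11 .14 -9.3;python3 - <<'E'
from plant import eyes
import cv2
a=eyes.read_camera("side");cv2.imwrite("pics/s1.png",cv2.resize(a[40:220,160:400],(800,600),interpolation=cv2.INTER_CUBIC))
E
```

```text
4.68 [ 0.502  -0.2133  0.1479] psi 15.83 zaxis [ 0.0056 -0.003  -1.    ] open 0.0643 grip 30.0 F [ 0.5 -0.3 -1.4]
need cm [-5.2  32.33 -0.79] turn -25.13 tilt fix [0.17 0.32 0.  ]
4.68 [ 0.502  -0.2133  0.1479] psi 15.83 zaxis [ 0.0056 -0.003  -1.    ] open 0.0643 grip 30.0 F [ 0.5 -0.3 -1.4]
need cm [-5.2  32.33 -0.79] turn -25.13 tilt fix [0.17 0.32 0.  ]
```

View pics/s1.png

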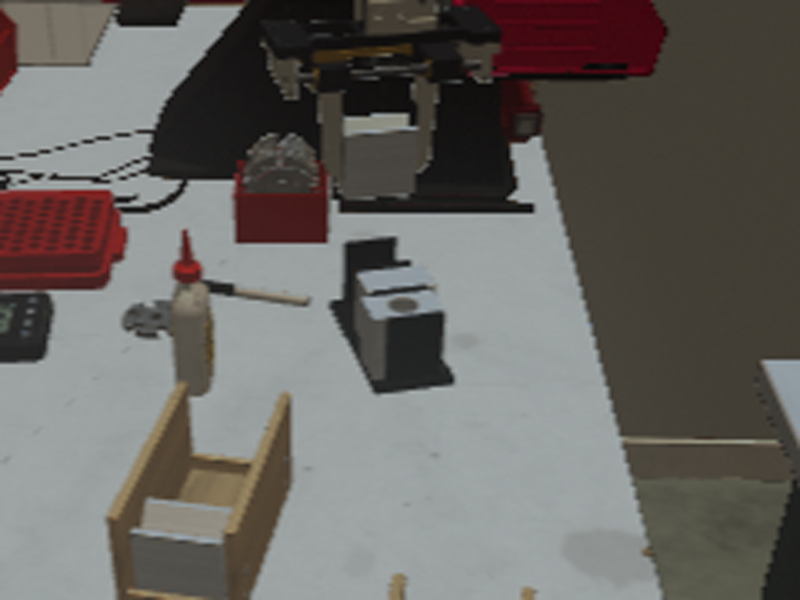

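The V block hangs level in the gripper at (380,155). The plain and bored blocks are still in the rack, and the bottle stands untouched at (195,330).

Request:
arm_command(deltas=[[[-0.2,1.3,0,0,0,-1],[-0.4,2.5,0,0,0,-2],[-0.5,3.1,0,0,0,-2.4],[-0.5,3.1,0,0,0,-2.4],[-0.5,3.1,0,0,0,-2.4],[-0.5,3.1,0,0,0,-2.4],[-0.5,3.1,0,0,0,-2.4],[-0.5,3.1,0,0,0,-2.4],[-0.5,3.1,0,0,0,-2.4],[-0.5,3.1,0,0,0,-2.4],[-0.4,2.4,0,0,0,-2],[-0.2,1.3,0,0,0,-1]]])

```text
t: 5.73
tool_pos: [0.4462, 0.1132, 0.142]
orientation: [-2.394, -2.031, 0.002]
force: [0.2, 0.0, -1.9]
opening: 0.0638
gripper_force: 30.0
```

Request:
arm_command(deltas=[[[0,0,-1.5,0,0,0],[0,0,-2.5,0,0,0],[0,0,-2.5,0,0,0],[0,0,-2,0,0,0],[0,0,-1,0,0,0],[0,0,-0.5,0,0,0],[0,0,0,0,0,0],[0,0,0,0,0,0]]])

```text
t: 6.4
tool_pos: [0.4483, 0.1108, 0.0442]
orientation: [2.396, 2.032, 0.001]
force: [0.2, -0.1, -2.1]
opening: 0.0644
gripper_force: 30.0
```

```bash
python3 st.py .45 .11 .016 -9.3
```

```text
6.4 [0.4483 0.1108 0.0442] psi -9.39 zaxis [ 4.e-04  1.e-04 -1.e+00] open 0.0644 grip 30.0 F [ 0.2 -0.1 -2.1]
need cm [ 0.17 -0.08 -2.82] turn 0.09 tilt fix [-0.    0.02  0.  ]
```

Request:
arm_command(deltas=[[[0,0,-0.9,0,0,0],[0,0,-0.7,0,0,0],[0,0,-0.4,0,0,0],[0,0,-0.3,0,0,0],[0,0,-0.2,0,0,0],[0,0,-0.1,0,0,0],[0,0,0,0,0,0]]])

```text
t: 6.98
tool_pos: [0.4479, 0.1108, 0.0175]
orientation: [-2.395, -2.032, 0.0]
force: [-0.2, 0.2, -2.5]
opening: 0.0637
gripper_force: 30.0
```

```bash
python3 st.py .45 .11 .016 -9.3
```

```text
6.98 [0.4479 0.1108 0.0175] psi -9.37 zaxis [-3.e-04 -0.e+00 -1.e+00] open 0.0637 grip 30.0 F [-0.2  0.2 -2.5]
need cm [ 0.21 -0.08 -0.15] turn 0.07 tilt fix [ 0.   -0.01  0.  ]
```

Request:
arm_command(deltas=[[[0,0,-0.1,0,0,0],[0,0,-0.1,0,0,0],[0,0,0,0,0,0]]])

```text
t: 7.23
tool_pos: [0.4484, 0.1109, 0.0164]
orientation: [2.395, 2.032, 0.001]
force: [-4.0, 0.1, 3.7]
opening: 0.0638
gripper_force: 30.0
```

Request:
arm_command(deltas=[[[0,0,-0.1,0,0,0],[0,0,0,0,0,0],[0,0,0,0,0,0]]])

```text
t: 7.48
tool_pos: [0.4484, 0.1109, 0.0164]
orientation: [2.395, 2.033, 0.0]
force: [-9.6, -1.5, 16.1]
opening: 0.0643
gripper_force: 30.0
```

Request:
arm_command(deltas=[[[0,0,0,0,0,0],[0,0,0.2,0,0,0],[0,0,0,0,0,0],[0,0,0,0,0,0],[0,0,1.5,0,0,0],[0,0,3,0,0,0],[0,0,3,0,0,0],[0,0,1.5,0,0,0],[0,0,0.3,0,0,5],[0,0,0,0,0,7.1],[0,0,0,0,0,7.1],[0,0,0,0,0,7.1]]], gripper=1)

```text
t: 8.48
tool_pos: [0.4482, 0.1108, 0.1098]
orientation: [1.862, 2.529, 0.001]
force: [0.4, -0.3, 0.0]
opening: 0.093
gripper_force: 0.0
```

Request:
arm_command(deltas=[[[0,0,0,0,0,7.1],[0,0,0,0,0,7.1],[0,0,0,0,0,7.1],[0,0,0,0,0,7.1],[0,0,0,0,0,7.1],[0,0,0,0,0,7.1],[0,0,0,0,0,7.1],[0,0,0,0,0,7.1],[0,0,0,0,0,7],[0,0,0,0,0,0]]])

```text
t: 9.32
tool_pos: [0.448, 0.1107, 0.1095]
orientation: [-0.245, -3.132, 0.0]
force: [0.1, 0.3, -0.3]
opening: 0.0929
gripper_force: 0.0
```

```bash
python3 st.py .4484 .1109 .017 80.7;python3 - <<'E'
from plant import eyes
import cv2
a=eyes.read_camera("side");cv2.imwrite("pics/s2.png",cv2.resize(a[80:260,140:380],(800,600),interpolation=cv2.INTER_CUBIC))
E
```

```text
9.32 [0.448  0.1107 0.1095] psi 81.07 zaxis [-1.e-04 -1.e-04 -1.e+00] open 0.0929 grip 0.0 F [ 0.1  0.3 -0.3]
need cm [ 0.04  0.02 -9.25] turn -0.37 tilt fix [ 0. -0.  0.]
```

View pics/s2.png

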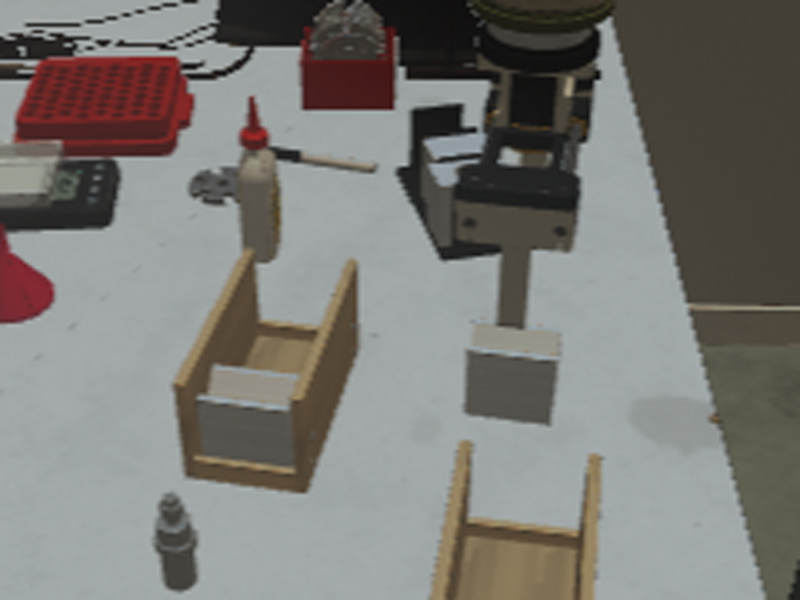

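The V block stands upright on the worktop at (512,372), square under the gripper. I'll descend and grip the long sides.

Request:
arm_command(deltas=[[[0.04,0.02,-1.5,0,0,-0.35],[0,0,-2,0,0,0],[0,0,-2,0,0,0],[0,0,-1.5,0,0,0],[0,0,-1,0,0,0],[0,0,-0.5,0,0,0],[0,0,-0.2,0,0,0],[0,0,0,0,0,0]]])

```text
t: 10.03
tool_pos: [0.4485, 0.111, 0.0228]
orientation: [0.265, 3.13, -0.0]
force: [-0.6, -0.8, -1.0]
opening: 0.0928
gripper_force: 0.0
```

Request:
arm_command(deltas=[[[0,0,0,0,0,0],[0,0,0,0,0,0],[0,0,0,0,0,0],[0,0,0,0,0,0],[0,0,0,0,0,0],[0,0,0,0,0,0],[0,0,0,0,0,0],[0,0,0,0,0,0],[0,0,0,0,0,0],[0,0,0,0,0,0],[0,0,0,0,0,0]]], gripper=-1)

```text
t: 10.95
tool_pos: [0.4484, 0.1108, 0.0227]
orientation: [-0.264, -3.13, 0.001]
force: [-0.8, -3.0, 2.2]
opening: 0.0395
gripper_force: 30.0
```

Request:
arm_command(deltas=[[[0,0,0.5,0,0,0],[0,0,1,0,0,0],[0,0,2,0,0,0],[0,0,2.5,0,0,0],[0,0,2.5,0,0,0],[0,0,2,0,0,0],[0,0,1,0,0,0],[0,0,0.5,0,0,0],[0,0,0,0,0,0]]])

```text
t: 11.7
tool_pos: [0.4489, 0.1112, 0.1436]
orientation: [0.263, 3.129, 0.001]
force: [0.4, 1.2, -2.8]
opening: 0.0394
gripper_force: 30.0
```

```bash
python3 st.py .6158 .0954 .14 80.7
```

```text
11.7 [0.4489 0.1112 0.1436] psi 80.38 zaxis [ 1.7e-03  4.0e-04 -1.0e+00] open 0.0394 grip 30.0 F [ 0.4  1.2 -2.8]
need cm [16.69 -1.58 -0.36] turn 0.32 tilt fix [-0.02  0.1   0.  ]
```

Request:
arm_command(deltas=[[[1.0,-0.1,0,0,0,0.1],[2,-0.2,0,0,0,0.1],[2.7,-0.25,0,0,0,0.1],[2.7,-0.25,0,0,0,0],[2.7,-0.25,0,0,0,0],[2.6,-0.25,0,0,0,0],[2,-0.2,0,0,0,0],[1,-0.1,0,0,0,0],[0,0,0,0,0,0],[0,0,0,0,0,0],[0,0,0,0,0,0]]])

```text
t: 12.62
tool_pos: [0.6139, 0.0951, 0.141]
orientation: [-0.255, -3.128, 0.0]
force: [0.5, -0.2, -3.6]
opening: 0.0396
gripper_force: 30.0
```

```bash
python3 st.py .6158 .0954 .028 80.7
python3 - <<'E'
from plant import eyes
import cv2,numpy as np
from h import *
import pickle
S=pickle.load(open("S.pkl","rb"))
a=eyes.read_camera("side");cv2.imwrite("pics/s3r.png",a)
x,y,w,h,s=180,100,80,130,4.6
i=cv2.resize(a[y:y+h,x:x+w],None,fx=s,fy=s,interpolation=cv2.INTER_CUBIC)
j=i.copy()
from plant import monitor
p=monitor.read_state()['tool_pos']
for b in box(-.032,.032,-.02,.02,0,.06):
    q=(proj("side",tf((p[0],p[1],np.radians(-9.3)),b)+[0,0,p[2]-.0225])-[x,y]+.5)*s-.5
    cv2.line(j,*[tuple(int(t) for t in r.round()) for r in q],(0,255,0),1)
cv2.imwrite("pics/s3.png",np.hstack([i,j])[:600])
E
```

```text
12.62 [0.6139 0.0951 0.141 ] psi 80.68 zaxis [-3.e-03 -1.e-04 -1.e+00] open 0.0396 grip 30.0 F [ 0.5 -0.2 -3.6]
need cm [  0.19   0.03 -11.3 ] turn 0.02 tilt fix [ 0.   -0.17  0.  ]
```

View pics/s3.png

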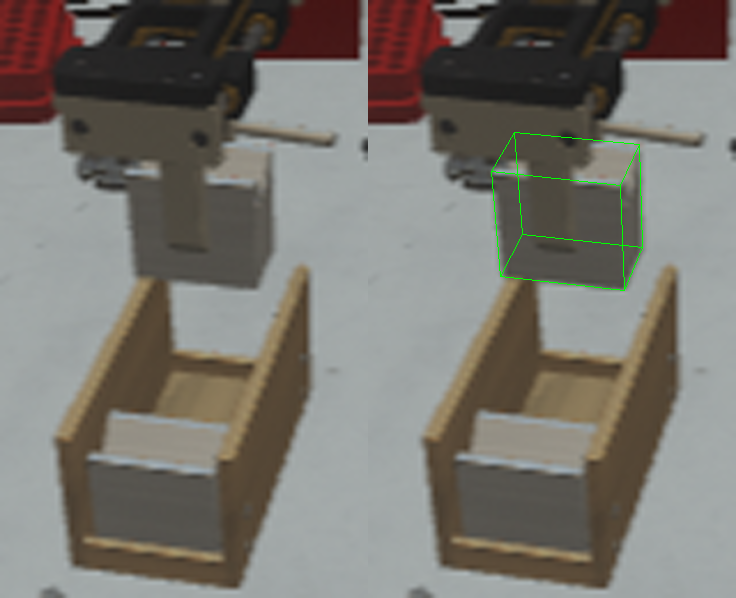

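The block lines up with its model to within half a pixel, over the lane. I'll correct by +2 mm in x and lower it.

Request:
arm_command(deltas=[[[0.2,0.03,0,0,0,0],[0,0,-0.7,0,0,0],[0,0,-1,0,0,0],[0,0,-1,0,0,0],[0,0,-1,0,0,0],[0,0,-1,0,0,0],[0,0,-0.8,0,0,0],[0,0,-0.5,0,0,0],[0,0,0,0,0,0],[0,0,0,0,0,0]]])

```text
t: 13.5
tool_pos: [0.6172, 0.0952, 0.0823]
orientation: [-0.255, -3.131, 0.0]
force: [-0.1, -0.7, -3.1]
opening: 0.0397
gripper_force: 30.0
```

```bash
python3 st.py .6158 .0954 .028 80.7
```

```text
13.5 [0.6172 0.0952 0.0823] psi 80.67 zaxis [-7.e-04 -1.e-04 -1.e+00] open 0.0397 grip 30.0 F [-0.1 -0.7 -3.1]
need cm [-0.14  0.02 -5.43] turn 0.03 tilt fix [ 0.   -0.04  0.  ]
```

Request:
arm_command(deltas=[[[-0.1,0.02,-0.5,0,0,0],[0,0,-1,0,0,0],[0,0,-1,0,0,0],[0,0,-1,0,0,0],[0,0,-0.7,0,0,0],[0,0,-0.4,0,0,0],[0,0,-0.2,0,0,0],[0,0,0,0,0,0],[0,0,0,0,0,0]]])

```text
t: 14.25
tool_pos: [0.6166, 0.0955, 0.0348]
orientation: [0.255, 3.131, 0.0]
force: [0.3, 0.6, -3.7]
opening: 0.0399
gripper_force: 30.0
```

```bash
python3 st.py .6158 .0954 .028 80.7
```

```text
14.25 [0.6166 0.0955 0.0348] psi 80.67 zaxis [ 3.e-04  0.e+00 -1.e+00] open 0.0399 grip 30.0 F [ 0.3  0.6 -3.7]
need cm [-0.08 -0.01 -0.68] turn 0.03 tilt fix [-0.    0.02  0.  ]
```

Request:
arm_command(deltas=[[[-0.05,0,-0.2,0,0,0],[0,0,-0.2,0,0,0],[0,0,-0.1,0,0,0],[0,0,-0.1,0,0,0],[0,0,-0.1,0,0,0],[0,0,0,0,0,0]]])

```text
t: 14.75
tool_pos: [0.6161, 0.0955, 0.0287]
orientation: [0.255, 3.131, -0.0]
force: [-4.1, -0.0, 4.7]
opening: 0.0398
gripper_force: 30.0
```

Request:
arm_command(deltas=[[[0,0,-0.1,0,0,0],[0,0,0,0,0,0]]])

```text
t: 14.92
tool_pos: [0.6162, 0.0955, 0.0287]
orientation: [0.255, 3.131, -0.0]
force: [-7.2, -0.8, 11.9]
opening: 0.04
gripper_force: 30.0
```

Request:
arm_command(deltas=[[[0,0,0.1,0,0,0],[0,0,0,0,0,0],[0,0,0,0,0,0],[0,0,0,0,0,0],[0,0,0,0,0,0],[0,0,0,0,0,0]]], gripper=0.25)

```text
t: 15.42
tool_pos: [0.6158, 0.0955, 0.0274]
orientation: [-0.255, -3.131, 0.0]
force: [0.2, 0.4, 0.3]
opening: 0.0581
gripper_force: 0.0
```

Request:
arm_command(deltas=[[[0,0,0.5,0,0,0],[0,0,1,0,0,0],[0,0,1.5,0,0,0],[0,0,2,0,0,0],[0,0,2,0,0,0],[0,0,3,0,0,0],[0,0,3,0,0,0],[0,0,2,0,0,0],[0,0,0,0,0,0]]])

```text
t: 16.17
tool_pos: [0.6192, 0.0958, 0.1855]
orientation: [0.254, 3.121, 0.003]
force: [0.4, 0.4, 1.5]
opening: 0.0581
gripper_force: 0.0
```

```bash
python3 - <<'E'
from h import *;import pickle
S=pickle.load(open("S.pkl","rb"));print(tf(S["rack"],[(.002,.048,0)]))
E
python3 st.py .4739 -.122 .18 15.7
```

```text
[[ 0.47402326 -0.12191487  0.        ]]
16.17 [0.6192 0.0958 0.1855] psi 80.68 zaxis [ 1.040e-02  8.000e-04 -9.999e-01] open 0.0581 grip 0.0 F [0.4 0.4 1.5]
need cm [-14.53 -21.78  -0.55] turn -64.98 tilt fix [-0.04  0.6   0.  ]
```

Request:
arm_command(deltas=[[[-1.18,-1.81,0,0,0,-5.4],[-1.18,-1.81,0,0,0,-5.4],[-1.18,-1.81,0,0,0,-5.4],[-1.18,-1.81,0,0,0,-5.4],[-1.18,-1.81,0,0,0,-5.4],[-1.18,-1.81,0,0,0,-5.4],[-1.18,-1.81,0,0,0,-5.4],[-1.18,-1.81,0,0,0,-5.4],[-1.18,-1.81,0,0,0,-5.4],[-1.18,-1.81,0,0,0,-5.4],[-1.18,-1.81,0,0,0,-5.4],[-1.18,-1.81,0,0,0,-5.4]]], gripper=1)

```text
t: 17.17
tool_pos: [0.4734, -0.1225, 0.1778]
orientation: [1.899, 2.502, 0.0]
force: [0.5, 0.2, -0.0]
opening: 0.093
gripper_force: 0.0
```

Request:
arm_command(deltas=[[[0,0,-1,0,0,0],[0,0,-2,0,0,0],[0,0,-2,0,0,0],[0,0,-1,0,0,0],[0,0,0,0,0,0],[0,0,0,0,0,0]]])

```text
t: 17.67
tool_pos: [0.4739, -0.1212, 0.1173]
orientation: [-1.891, -2.507, 0.001]
force: [0.6, -0.0, 0.2]
opening: 0.0932
gripper_force: 0.0
```

```bash
python3 st.py .474 -.122 .022 15.7;python3 - <<'E'
from plant import eyes
import cv2,numpy as np
a=eyes.read_camera("top")[120:270,110:400];b=eyes.read_camera("side")[100:240,180:320]
cv2.imwrite("pics/m1.png",np.vstack([cv2.resize(a,(580,300),interpolation=cv2.INTER_CUBIC),cv2.resize(b,(580,300))]))
E
```

```text
17.67 [ 0.4739 -0.1212  0.1173] psi 15.94 zaxis [-1.4e-03  6.0e-04 -1.0e+00] open 0.0932 grip 0.0 F [ 0.6 -0.   0.2]
need cm [ 0.01 -0.08 -9.53] turn -0.24 tilt fix [-0.03 -0.08 -0.  ]
```

View pics/m1.png

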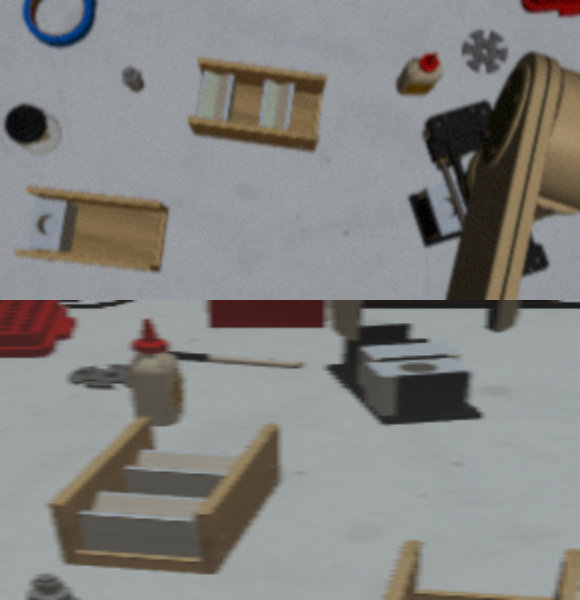

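The V block stands crosswise in its tray (top view (277,105)), parallel to its mate. The bored block waits in the rack and the bottle stands untouched at (420,75). One viewable picture is left. Now gripping the bored block.

Request:
arm_command(deltas=[[[0,-0.05,-1.5,0,0,-0.2],[0,0,-2,0,0,0],[0,0,-2,0,0,0],[0,0,-1.5,0,0,0],[0,0,-1.2,0,0,0],[0,0,-0.8,0,0,0],[0,0,-0.5,0,0,0],[0,0,0,0,0,0],[0,0,0,0,0,0]]])

```text
t: 18.52
tool_pos: [0.4748, -0.1224, 0.0233]
orientation: [1.897, 2.503, 0.0]
force: [1.0, -0.5, 0.1]
opening: 0.0927
gripper_force: 0.0
```

Request:
arm_command(deltas=[[[0,0,0,0,0,0],[0,0,0,0,0,0],[0,0,0,0,0,0],[0,0,0,0,0,0],[0,0,0,0,0,0],[0,0,0,0,0,0],[0,0,0,0,0,0],[0,0,0,0,0,0],[0,0,0,0,0,0],[0,0,0,0,0,0]]], gripper=-1)

```text
t: 19.35
tool_pos: [0.4747, -0.1223, 0.023]
orientation: [1.897, 2.503, 0.001]
force: [2.2, 2.0, 4.1]
opening: 0.0638
gripper_force: 30.0
```

Request:
arm_command(deltas=[[[0,0,0.5,0,0,0],[0,0,0.8,0,0,0],[0,0,1,0,0,0],[0,0,1,0,0,0],[0,0,1,0,0,0],[0,0,1,0,0,0],[0,0,1.5,0,0,0],[0,0,2,0,0,0],[0,0,2,0,0,0],[0,0,1.2,0,0,0],[0,0,0,0,0,0],[0,0,0,0,0,0]]])

```text
t: 20.35
tool_pos: [0.4748, -0.1224, 0.1434]
orientation: [1.897, 2.502, 0.001]
force: [0.6, 0.4, -5.7]
opening: 0.0641
gripper_force: 30.0
```

```bash
python3 st.py .45 .11 .142 -7.7
```

```text
20.35 [ 0.4748 -0.1224  0.1434] psi 15.68 zaxis [ 1.9e-03 -7.0e-04 -1.0e+00] open 0.0641 grip 30.0 F [ 0.6  0.4 -5.7]
need cm [-2.48 23.24 -0.14] turn -23.38 tilt fix [0.04 0.11 0.  ]
```

Request:
arm_command(deltas=[[[-0.1,1,0,0,0,-1],[-0.2,2,0,0,0,-2],[-0.25,2.2,0,0,0,-2.2],[-0.25,2.2,0,0,0,-2.2],[-0.25,2.2,0,0,0,-2.2],[-0.25,2.2,0,0,0,-2.2],[-0.25,2.2,0,0,0,-2.2],[-0.25,2.2,0,0,0,-2.2],[-0.2,2.2,0,0,0,-2.2],[-0.2,2.2,0,0,0,-2.2],[-0.2,1.6,0,0,0,-1.8],[-0.1,1,0,0,0,-1]]])

```text
t: 21.35
tool_pos: [0.4477, 0.1114, 0.1407]
orientation: [-2.365, -2.065, 0.004]
force: [-0.9, 0.0, -4.6]
opening: 0.0639
gripper_force: 30.0
```

Request:
arm_command(deltas=[[[0,0,-1.5,0,0,0],[0,0,-2.5,0,0,0],[0,0,-2.5,0,0,0],[0,0,-2,0,0,0],[0,0,-1.2,0,0,0],[0,0,-0.8,0,0,0],[0,0,-0.7,0,0,0],[0,0,-0.5,0,0,0],[0,0,-0.3,0,0,0],[0,0,-0.2,0,0,0],[0,0,0,0,0,0],[0,0,0,0,0,0]]])

```text
t: 22.35
tool_pos: [0.4498, 0.1098, 0.0212]
orientation: [2.366, 2.066, 0.001]
force: [0.0, -0.0, -3.3]
opening: 0.0639
gripper_force: 30.0
```

```bash
python3 st.py .45 .11 .016 -7.7
```

```text
22.35 [0.4498 0.1098 0.0212] psi -7.73 zaxis [ 9.e-04  1.e-04 -1.e+00] open 0.0639 grip 30.0 F [ 0.  -0.  -3.3]
need cm [ 0.02  0.02 -0.52] turn 0.03 tilt fix [-0.01  0.05  0.  ]
```

Request:
arm_command(deltas=[[[0,0,-0.2,0,0,0],[0,0,-0.1,0,0,0],[0,0,-0.1,0,0,0],[0,0,-0.1,0,0,0],[0,0,-0.1,0,0,0],[0,0,0,0,0,0]]])

```text
t: 22.85
tool_pos: [0.4494, 0.1098, 0.015]
orientation: [2.366, 2.067, 0.0]
force: [-1.9, 0.1, 0.6]
opening: 0.064
gripper_force: 30.0
```

Request:
arm_command(deltas=[[[0,0,-0.1,0,0,0],[0,0,0,0,0,0]]])

```text
t: 23.02
tool_pos: [0.4494, 0.1098, 0.015]
orientation: [-2.366, -2.067, 0.0]
force: [-9.3, -1.1, 13.2]
opening: 0.0636
gripper_force: 30.0
```

Contact with the worktop. Releasing, rising and turning a quarter for the long-side grip.

Request:
arm_command(deltas=[[[0,0,0,0,0,0],[0,0,0.2,0,0,0],[0,0,0,0,0,0],[0,0,0,0,0,0],[0,0,1.5,0,0,0],[0,0,3,0,0,0],[0,0,3,0,0,0],[0,0,1.5,0,0,0],[0,0,0.3,0,0,5],[0,0,0,0,0,7.1],[0,0,0,0,0,7.1],[0,0,0,0,0,7.1]]], gripper=1)

```text
t: 24.02
tool_pos: [0.4495, 0.1098, 0.1088]
orientation: [1.826, 2.556, 0.001]
force: [-0.1, -1.0, -1.1]
opening: 0.0928
gripper_force: 0.0
```

Request:
arm_command(deltas=[[[0,0,0,0,0,7.1],[0,0,0,0,0,7.1],[0,0,0,0,0,7.1],[0,0,0,0,0,7.1],[0,0,0,0,0,7.1],[0,0,0,0,0,7.1],[0,0,0,0,0,7.1],[0,0,0,0,0,7.1],[0,0,0,0,0,6.8],[0,0,0,0,0,0],[0,0,0,0,0,0]]])

```text
t: 24.93
tool_pos: [0.4493, 0.1098, 0.1086]
orientation: [0.22, 3.134, 0.0]
force: [-0.4, -0.1, -0.3]
opening: 0.0928
gripper_force: 0.0
```

```bash
python3 st.py .4494 .1098 .022 82.3
```

```text
24.93 [0.4493 0.1098 0.1086] psi 81.95 zaxis [ 1.e-04  0.e+00 -1.e+00] open 0.0928 grip 0.0 F [-0.4 -0.1 -0.3]
need cm [ 0.01  0.   -8.66] turn 0.35 tilt fix [-0.  0.  0.]
```

Request:
arm_command(deltas=[[[0,0,-1.5,0,0,0.35],[0,0,-2,0,0,0],[0,0,-2,0,0,0],[0,0,-1.5,0,0,0],[0,0,-1,0,0,0],[0,0,-0.5,0,0,0],[0,0,-0.2,0,0,0],[0,0,0,0,0,0]]])

```text
t: 25.6
tool_pos: [0.4494, 0.1098, 0.0218]
orientation: [0.207, 3.135, -0.0]
force: [-0.3, -0.5, 0.5]
opening: 0.0923
gripper_force: 0.0
```

Request:
arm_command(deltas=[[[0,0,0,0,0,0],[0,0,0,0,0,0],[0,0,0,0,0,0],[0,0,0,0,0,0],[0,0,0,0,0,0],[0,0,0,0,0,0],[0,0,0,0,0,0],[0,0,0,0,0,0],[0,0,0,0,0,0],[0,0,0,0,0,0],[0,0,0,0,0,0]]], gripper=-1)

```text
t: 26.52
tool_pos: [0.4492, 0.1096, 0.0216]
orientation: [-0.205, -3.135, 0.0]
force: [-0.5, -1.9, 0.7]
opening: 0.04
gripper_force: 30.0
```

Request:
arm_command(deltas=[[[0,0,0.5,0,0,0],[0,0,1,0,0,0],[0,0,2,0,0,0],[0,0,2.5,0,0,0],[0,0,2.5,0,0,0],[0,0,2,0,0,0],[0,0,1,0,0,0],[0,0,0.5,0,0,0],[0,0,0,0,0,0],[0,0,0,0,0,0]]])

```text
t: 27.35
tool_pos: [0.4486, 0.1097, 0.1406]
orientation: [-0.205, -3.134, 0.0]
force: [-0.1, -0.5, -4.4]
opening: 0.0398
gripper_force: 30.0
```

```bash
python3 st.py .4539 .3105 .142 82.3
```

```text
27.35 [0.4486 0.1097 0.1406] psi 82.53 zaxis [-1.4e-03 -2.0e-04 -1.0e+00] open 0.0398 grip 30.0 F [-0.1 -0.5 -4.4]
need cm [ 0.53 20.08  0.14] turn -0.23 tilt fix [ 0.01 -0.08  0.  ]
```

Request:
arm_command(deltas=[[[0,1.1,0,0,0,-0.2],[0.05,2,0,0,0,0],[0.05,2.5,0,0,0,0],[0.05,3,0,0,0,0],[0.05,3,0,0,0,0],[0.05,3,0,0,0,0],[0.1,2.5,0,0,0,0],[0.1,2,0,0,0,0],[0,1,0,0,0,0],[0,0,0,0,0,0],[0,0,0,0,0,0],[0,0,0,0,0,0]]])

```text
t: 28.35
tool_pos: [0.4533, 0.3095, 0.1406]
orientation: [-0.211, -3.133, 0.002]
force: [-0.5, -0.1, -3.5]
opening: 0.0398
gripper_force: 30.0
```

Request:
arm_command(deltas=[[[0,0,-0.4,0,0,0],[0,0,-0.7,0,0,0],[0,0,-0.4,0,0,0],[0,0,0,0,0,0],[0,0,0,0,0,0],[0,0,0,0,0,0]]])

```text
t: 28.85
tool_pos: [0.4538, 0.3106, 0.1267]
orientation: [-0.211, -3.134, 0.0]
force: [0.1, 0.3, -3.7]
opening: 0.0395
gripper_force: 30.0
```

```bash
python3 st.py .4539 .3105 .028 82.3
```

```text
28.85 [0.4538 0.3106 0.1267] psi 82.31 zaxis [-0. -0. -1.] open 0.0395 grip 30.0 F [ 0.1  0.3 -3.7]
need cm [ 0.01 -0.01 -9.87] turn -0.01 tilt fix [ 0. -0.  0.]
```

Spot on. Lowering.

Request:
arm_command(deltas=[[[0,0,-0.5,0,0,0],[0,0,-0.8,0,0,0],[0,0,-1,0,0,0],[0,0,-1,0,0,0],[0,0,-0.7,0,0,0],[0,0,-0.3,0,0,0],[0,0,0,0,0,0]]])

```text
t: 29.43
tool_pos: [0.4528, 0.3102, 0.0819]
orientation: [-0.21, -3.132, 0.002]
force: [-0.1, -0.5, -4.3]
opening: 0.04
gripper_force: 30.0
```

Request:
arm_command(deltas=[[[0,0,-0.5,0,0,0],[0,0,-0.8,0,0,0],[0,0,-1,0,0,0],[0,0,-1,0,0,0],[0,0,-0.7,0,0,0],[0,0,-0.5,0,0,0],[0,0,-0.3,0,0,0],[0,0,0,0,0,0],[0,0,0,0,0,0]]])

```text
t: 30.18
tool_pos: [0.4538, 0.3108, 0.0356]
orientation: [-0.21, -3.134, 0.0]
force: [-0.7, 0.6, -4.2]
opening: 0.0398
gripper_force: 30.0
```

```bash
python3 st.py .4539 .3105 .028 82.3
```

```text
30.18 [0.4538 0.3108 0.0356] psi 82.32 zaxis [-1.e-04 -1.e-04 -1.e+00] open 0.0398 grip 30.0 F [-0.7  0.6 -4.2]
need cm [ 0.01 -0.03 -0.76] turn -0.02 tilt fix [ 0. -0.  0.]
```

Request:
arm_command(deltas=[[[0,0,-0.2,0,0,0],[0,0,-0.2,0,0,0],[0,0,-0.1,0,0,0],[0,0,-0.1,0,0,0],[0,0,-0.1,0,0,0],[0,0,0,0,0,0]]])

```text
t: 30.68
tool_pos: [0.4536, 0.3107, 0.0284]
orientation: [-0.21, -3.134, 0.0]
force: [-0.2, 0.2, -5.0]
opening: 0.0397
gripper_force: 30.0
```

Request:
arm_command(deltas=[[[0,0,-0.1,0,0,0],[0,0,0,0,0,0]]])

```text
t: 30.85
tool_pos: [0.4539, 0.3109, 0.0277]
orientation: [0.21, 3.134, 0.0]
force: [-1.5, 0.1, -4.2]
opening: 0.0398
gripper_force: 30.0
```

Request:
arm_command(deltas=[[[0,0,-0.1,0,0,0],[0,0,0,0,0,0]]])

```text
t: 31.02
tool_pos: [0.454, 0.3109, 0.0277]
orientation: [0.21, 3.134, 0.0]
force: [-2.2, -1.9, 4.3]
opening: 0.04
gripper_force: 30.0
```

On the floor. Releasing and withdrawing.

Request:
arm_command(deltas=[[[0,0,0,0,0,0],[0,0,0,0,0,0],[0,0,0,0,0,0],[0,0,0,0,0,0],[0,0,0,0,0,0],[0,0,0,0,0,0]]], gripper=0.25)

```text
t: 31.52
tool_pos: [0.4538, 0.3108, 0.0267]
orientation: [0.21, 3.134, 0.0]
force: [-0.8, 0.2, -0.7]
opening: 0.0579
gripper_force: 0.0
```

Request:
arm_command(deltas=[[[0,0,0.5,0,0,0],[0,0,1,0,0,0],[0,0,1.5,0,0,0],[0,0,2,0,0,0],[0,0,2,0,0,0],[0,0,3,0,0,0],[0,0,3,0,0,0],[0,0,3,0,0,0],[0,0,3,0,0,0],[0,0,2,0,0,0],[0,0,0,0,0,0],[0,0,0,0,0,0]]])

```text
t: 32.52
tool_pos: [0.4547, 0.3113, 0.2393]
orientation: [0.21, 3.131, 0.004]
force: [1.0, -0.3, -0.3]
opening: 0.0581
gripper_force: 0.0
```

Request:
arm_command(deltas=[[[-1,-2,0,0,0,0],[-1,-3,0,0,0,0],[-1,-3,0,0,0,0],[0,-3,0,0,0,0],[0,-3,0,0,0,0],[0,-3,0,0,0,0],[0,-3,0,0,0,0],[0,-3,0,0,0,0],[0,-3,0,0,0,0],[0,-2,0,0,0,0],[0,0,0,0,0,0],[0,0,0,0,0,0]]])

```text
t: 33.52
tool_pos: [0.423, 0.0301, 0.2355]
orientation: [-0.214, -3.132, -0.0]
force: [-0.1, 0.5, -0.6]
opening: 0.0583
gripper_force: 0.0
```

```bash
python3 st.py;python3 - <<'E'
from plant import eyes
import cv2,numpy as np
a=eyes.read_camera("top")[120:270,110:400];b=eyes.read_camera("side")[100:330,170:340]
cv2.imwrite("pics/m2.png",np.hstack([cv2.resize(a,(480,248),interpolation=cv2.INTER_CUBIC) if 0 else np.vstack([cv2.resize(a,(440,228),interpolation=cv2.INTER_CUBIC),np.zeros((259,440,3),np.uint8)]),cv2.resize(b,(360,487),interpolation=cv2.INTER_CUBIC)]))
E
```

```text
33.52 [0.423  0.0301 0.2355] psi 82.17 zaxis [-2.e-03  3.e-04 -1.e+00] open 0.0583 grip 0.0 F [-0.1  0.5 -0.6]
```

View pics/m2.png

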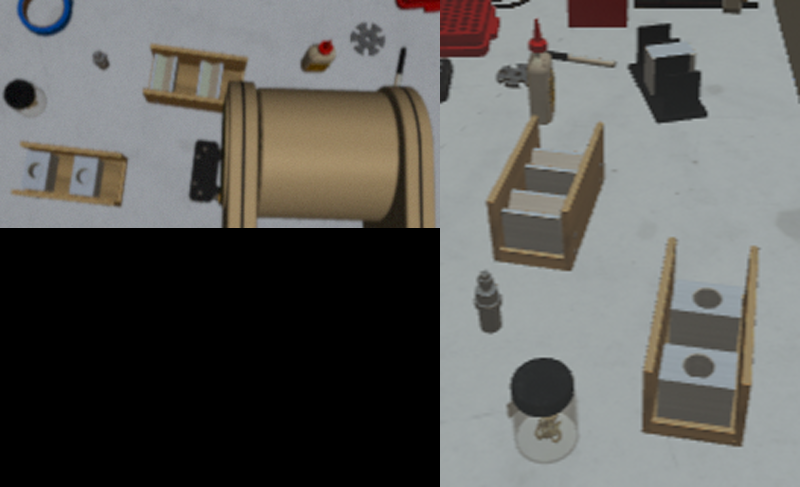

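The bored block (705,310) and the V block (555,175) each stand crosswise, upright in the right tray. The plain block is still in the rack (670,65), and the bottle, jar and die are standing. Handing in.

```bash
python3 -c "
from plant import ticket;print(ticket.close_job())"
```

```text
the job is handed in; nothing more can be done
None
```

The job is handed in at about 34 s: the V block and then the bored block were lowered crosswise into their matching trays, the plain block is still in the rack, and the bottle, jar and die are standing untouched.

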